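Open a stuck jar in the cam clamp

TASK

Open the stuck amber glass jar that stands in the cam clamp on the bench. First brace it: turn the clamp's dial clockwise until its pointer clicks in at the mark with two lines, and never on to the three lines, which would crack the glass; then unscrew the black lid without the jar turning in the clamp, and stop turning when the thread lets go. The program finishes while still holding the lid: level, straight above the open mouth, 1 to 4 cm clear of the rim, with the jar still clamped and the other things on the bench left where they are.

Things in the scene. Friction and masses are not known exactly. Their poses are not given: they have to be found in the camera images.
- jar_clamp: Jar clamp, fixed; its place and yaw vary. Origin: centre of the underside of its ply base (110 mm in x, 300 in y, 18 thick; z up). The jar stands on the base, axis at (0, 75) mm, in a V-block 64 mm high on its +y side; a sprung flat jaw (to 61 mm high) faces it from -y. Grey cam housing (84 x 90, top at 56 mm) with the dial, axis at (0, -90) mm, on a round black plate 83 mm across, top at 59 mm.
- mark_two (a point): Fixed point on the dial plate, in the middle of the two-line mark, 34.5 mm from the dial's axis, 59 mm above the bench. The plate's white marks run clockwise at 40 degree steps: a dot (released), one line, two lines, three lines.
- dial (a joint): Turn of the dial, rad, growing clockwise from above. It clicks into 0 = dot (released), 0.70 = one line (jaw still 1 mm off the jar), 1.40 = two lines (jaw presses with about 25 N through its spring), 2.09 = three lines (too hard). Starts at the dot or one line. A click takes up to 0.35 Nm; let go between 1.10 and 1.70 it drops into the two-line place by itself.
- dial_grip (a point): Point on the dial's vertical axis at grip height, 83 mm above the bench. The dial is a skirt 47 mm across with an upright bar grip on it, 14 mm thick, about 50 mm long, 65 to 95 mm above the bench, with a pointed nose. The point turns with the dial: its x axis runs along the bar to the nose, z up.
- jar: Straight amber glass jar, loose, about 0.3 kg, 60 mm across, standing in the clamp. Origin: centre of its underside (18 mm above the bench), z up its axis. Shoulder at 71 mm, neck 47 mm across, rim of the mouth 96 mm above the origin. Three-start right-hand thread. If the clamp is not set, the jar tends to turn along with the lid.
- jar_side (a point): Point on the jar's outer wall, 30 mm from its axis and 32 mm above its underside; turns with the jar.
- lid: Black ribbed screw lid, 63 mm across, 21 mm high, 50 g, loose, tight on the jar. Origin: centre of its lower edge (80 to 82 mm above the jar's underside while it is on), z up. With a = angle from the jar's x to the lid's x axis, anticlockwise from above: starts at -42 to -20 degrees; 0.3 to 0.7 Nm breaks it loose; rises 2 mm; lifts off freely for a = 26 to 60; then meets the next thread.
- mug: Bystander: orange mug, 81 mm across, 101 mm high, 113 mm over its handle; origin at the centre of its underside.
- masking_tape: Bystander: roll of masking tape lying flat, 101 mm across, 25 mm high; origin at the centre of its underside.
- tape_measure: Bystander: tape measure, 37 x 81 x 62 mm; origin at the centre of its underside.
- pencil: Bystander: pencil, 172 mm long, lying before the clamp; origin at the middle of its underside.
- sanding_block: Bystander: sanding block, 64 x 111 x 30 mm; origin at the centre of its underside.
Mind the look-alikes: they are no part of the job. There is more than one size of the lid; the one meant has the size given above.

How it is judged (in metres and radians):
On the way, in this order (a step that is already met when the one before it is completed fails the run):
1. the dial is set at the two-line mark while the lid is still screwed on (value of joint dial between 1.22 and 1.57 rad and z of lid in the frame of jar below 0.09 m), for 0.3 s.
2. the lid is off the thread and clear of the rim, above the clamped jar (value of joint dial between 1.22 and 1.57 rad and z of lid in the frame of jar above 0.099 m and horizontal distance between lid and jar below 0.025 m and contact force between lid and jar below 0.2 N), for 0.2 s.
At the end, for the whole second after the job is handed in: Dial at the two-line mark (within 0.17 rad); jar upright, within 10 mm of its place, turned under about 23 degrees; lid held by the fingers, touching neither jar nor clamp, lower edge 5 to 50 mm above the rim, within 15 mm of the jar's axis, level within 0.2 rad, still (value of joint dial between 1.22 and 1.57 rad and z of lid in the frame of jar between 0.101 and 0.146 m and horizontal distance between lid and jar below 0.015 m and angle between lid's own z axis and vertical below 0.2 rad and linear speed of lid below 0.03 m/s and contact force between the fingers and lid above 2 N and contact force between lid and jar below 0.2 N and contact force between lid and jar_clamp below 0.2 N and angle between jar's own z axis and vertical below 0.08 rad and distance of jar from where it was at the start of the episode below 0.01 m and distance of jar_side from where it was at the start of the episode below 0.012 m); the arm keeps its last pose, push and grip.
It fails at once if the dial goes on towards the three-line mark and cracks the glass (value of joint dial above 1.88 rad).
It fails at once if the jar turns in the clamp by more than about 23 degrees, or is shoved about (distance of jar_side from where it was at the start of the episode above 0.012 m).
It fails at once if the jar is pulled up more than 8 mm or tipped in the clamp (z of jar in the frame of jar_clamp above 0.026 m or angle between jar's own z axis and vertical above 0.15 rad).
It fails at once if the lid is turned on by more than about 45 degrees past where the thread lets go (angle between the x axis of lid and the x axis of jar, either way round above 1.25 rad).
It fails at once if one of the other things on the bench is shifted more than 3 cm (distance of any of mug, masking_tape, tape_measure, pencil, sanding_block from where it was at the start of the episode above 0.03 m).
It also fails if it takes over 54 s, if anything falls off the work surface, if the arm or the gripper's body presses on something with over 40 N, if the wrist force passes 120 N, or if a joint passes its speed limit or range.

ROBOT

A 6-joint arm with a two-finger parallel gripper is mounted at the origin on a cart in front of the work surface, level with it; the furniture and walls round the work are solid. World frame = base frame: x ahead of the robot, y to its left, z up, the work surface at z = 0. Lengths are in mm, angles in degrees, forces in N, time in s.
With the tool pointing down it reaches from about 325 to 900 mm from the base axis. Payload 6.1 kg.
Tool frame: the origin (TCP) lies at the very end of the fingers, on their centre line; the grasp point (between the pads) lies 19 mm behind it (manip.tcp_to_grasp is the distance from the TCP to the grasp point, in mm); z points along the fingers, y is the line along which they close (so a half turn about z gives the same grasp; the last joint's range is limited). The gripper opens to 87 mm and grips with 3 to 60 N. Pads are 19 mm wide; open, the fingers measure 117 mm over their backs; the gripper's body (75 mm by 190 mm) begins 51 mm behind the grasp point.
Start: joints at [-76.782, 12.628, 87.462, -0, 79.91, -7.225], TCP at [218.291, -585.632, 222.538] pointing down, gripper open.
Joint ranges: [-170.65, 170.65], [-52.31, 119.04], [5.05, 147.46], [-71.25, 251.25], [11.57, 151.72], [-153.62, 153.62]. Speed limits (degrees/s): [147.25, 147.25, 172.46, 180, 180, 180].

INTERFACE

Orientations are given as a 3x3 rotation matrix whose columns are the frame's x, y, z axes.
In Python, from workcell import manip gives the robot as it stands.
- The arm moves only by the tool send_rows, never from a script. Its argument "commands" is a list that holds one entry, the list of rows, each a list of 5 numbers: the shift along the tool's x, y, z in mm, then the turn about the tool's z in units of 8 degrees (1.0 is 8 degrees), then the opening, from -1 (shut) to 1 (fully open). A call has 1 to 12 rows; each row is the pose to reach, as a shift and turn from the pose commanded when the call began, along the tool's axes at that moment; what a row does not reach only later rows make up. A row lasts 1/8 s, in which the tool goes at most 62.5 mm and 10.7 degrees, less where a joint would pass 70% of its speed; a pose out of reach is approached as far as the arm can. A call with a gripper value outside its range is refused whole. The fingers move at their own pace and stop on an object; "grip_force" is the grip in N (left out, the last holds). Time passes only in rows, so rows that repeat a pose let the fingers close. It gives the time, the measured TCP pose, the force, the opening and the grip force at its end, in the units of the state.
- manip.sense(): the state, without advancing time (a new reading comes with each control period).
- manip.camera(name): name is "scene" or "top" or "wrist"; returns a dict with "frame" (384x512x3 uint8, blue, green, red), "fx", "fy", "cx", "cy" (pixels), "extrinsics" (4x4, takes a point from camera to world coordinates). Camera axes: x right, y up, looking along -z (the intrinsics and any distortion apply to the point x, -y, -z); pixel columns grow to the right and rows downward; lengths in mm; the calibration is good to about 2 mm. A picture is of the moment at which its call begins. There is no depth.
- manip.sign_off(): hands the job in; it is judged then, once.
The state is a dict: "t": time; "joints": joint angles; "qvel": joint speeds; "effort": joint torques, N m; "tool_pos": TCP position; "orientation": TCP orientation; "ft_force": force on the tool from outside, world axes, zero at the start; "moment": the same for the moment, N m; "gripper_width": finger opening in mm; "grasp_force": force on a finger pad.
Only numpy, scipy, OpenCV 4.12 (cv2) and the standard library are available. Lean on these libraries where they do the work, as an engineer would, in place of code of your own. Each camera call takes 0.05 s, during which the arm holds its last target. There are 200 camera calls.

## Working session

There is one attempt and no reset: what is moved stays moved. The work goes in short steps, Python scripts to look and compute and a tool call to move; the robot and the scene stay as the last step left them, time stands still between calls to the robot, and variables do not carry over. Pictures are saved under pics/ and viewed, at most 10 in all, crops included, and the job is handed in when it is done.

Besides the shell and the picture viewer there is one more tool, called after "Call:" by a JSON object that holds its "op" and its "data", one argument or row to a line. send_rows: Moves the arm, as the interface text tells. Its arguments: {"type":"object","properties":{"commands":{"type":"array"},"grip_force":{"type":"number"}},"required":["commands"]}

```bash
mkdir -p pics
cat > h.py <<'E'
import numpy as np, cv2
from workcell import manip
def snap(n,f):
    c=manip.camera(n); cv2.imwrite(f,c["frame"]); np.savez(f[:-4]+'.npz',**{k:np.array(c[k]) for k in c if k!="frame"}); return c
def ray(f,u,v,z):
    c=np.load(f[:-4]+'.npz'); E=c["extrinsics"]
    d=E[:3,:3]@np.array([(u-c["cx"])/c["fx"],-(v-c["cy"])/c["fy"],-1.]); o=E[:3,3]
    return o+d*(z-o[2])/d[2]
def proj(f,P):
    c=np.load(f[:-4]+'.npz'); E=np.linalg.inv(c["extrinsics"]); p=E[:3,:3]@np.array(P,float)+E[:3,3]
    return c["cx"]+c["fx"]*p[0]/-p[2], c["cy"]-c["fy"]*p[1]/-p[2]
E
python3 - <<'E'
from h import *
a=snap("top","pics/top.png");b=snap("scene","pics/scene.png")
print(a.keys(),a["extrinsics"],b["extrinsics"],a["fx"],manip.sense())
cv2.imwrite("pics/both.png",cv2.resize(np.vstack([a["frame"],b["frame"]]),None,fx=.78,fy=.78))
E
```

```text
dict_keys(['frame', 'fx', 'fy', 'cx', 'cy', 'extrinsics']) [[-1.71072127e-02  9.95392911e-01 -9.43413791e-02  4.59129170e+02]
 [-9.99829009e-01 -1.76930439e-02 -5.37667552e-03  2.26706933e+01]
 [-7.02109087e-03  9.42332676e-02  9.95525387e-01  1.06211758e+03]
 [ 0.00000000e+00  0.00000000e+00  0.00000000e+00  1.00000000e+00]] [[-7.92878826e-01  2.73688408e-01 -5.44461039e-01 -1.57881598e+02]
 [-6.09368047e-01 -3.61533071e-01  7.05665942e-01  9.18806028e+02]
 [-3.70808320e-03  8.91284744e-01  4.53428887e-01  6.90847597e+02]
 [ 0.00000000e+00  0.00000000e+00  0.00000000e+00  1.00000000e+00]] 346.4984354201012 {'t': 0.1, 'joints': array([-7.67821324e+01,  1.26702826e+01,  8.75192833e+01, -8.71556794e-04,
        7.99093945e+01, -7.22508572e+00]), 'qvel': array([ 0.07631903,  0.0398745 , -0.16240979, -0.01358912, -0.03307686,
       -0.02752712]), 'effort': array([ 1.85415818e-03, -4.95940804e+01, -3.88516510e+01,  7.00874696e-02,
        5.14948892e-02, -5.68484097e-05]), 'tool_pos': array([ 218.15964946, -585.09776407,  221.55072465]), 'orientation': array([[ 9.37019516e-01,  3.49276767e-01, -4.09507854e-04],
       [ 3.49276948e-01, -9.37018035e-01,  1.67800256e-03],
       [ 2.02371064e-04, -1.71535280e-03, -9.99998508e-01]]), 'ft_force': array([-0.68883591, -1.44540036, -0.68495294]), 'moment': array([-5.02511088e-02, -1.84363293e-02,  7.14752721e-06]), 'grasp_force': 0.0, 'gripper_width': 86.89311946282426}
```

View pics/top.png

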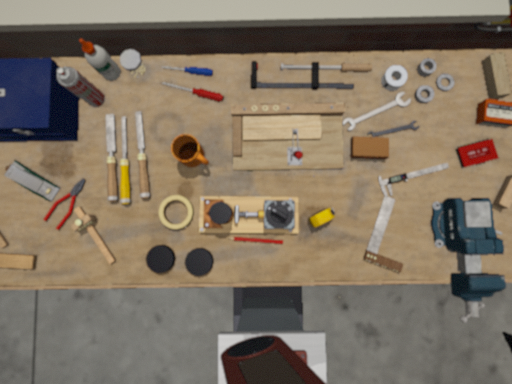

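View pics/scene.png

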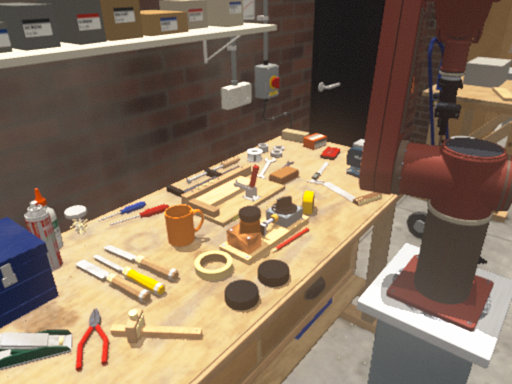

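Top view: the clamp spans (200–298, 197–235). The lid on the jar is at (217,212) and the dial at (280,214). Look-alikes for the lid are two loose black discs on the bench at (160,259) and (199,262); the one I want is the lid on the jar. The orange mug is at (188,151), tape roll (175,212), tape measure (321,218), pencil (258,240), sanding block (369,148).

Run:
```python
from h import *
f="pics/top.png"
im=cv2.imread(f)[186:246,190:346]
cv2.imwrite("pics/crop.png",cv2.resize(im,None,fx=5,fy=5,interpolation=cv2.INTER_CUBIC))
for n,u,v,z in [("lid",217,212,118),("dial",280,214,60),("base1",200,198,18),("base2",298,198,18),("b3",299,235,18),("b4",200,234,18)]: print(n,ray(f,u,v,z))
```

```text
lid [507.06964977 142.28622716 118.        ]
dial [501.0549197  -32.51691942  60.        ]
base1 [555.45930065 206.24064     18.        ]
base2 [550.19949338 -90.3184862   18.        ]
b3 [439.0192158  -90.22009109  18.        ]
b4 [447.03906506 206.36217734  18.        ]
```

View pics/crop.png

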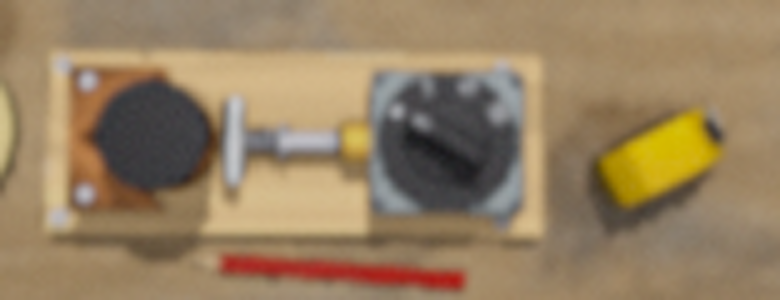

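Crop: the plate centre is at (447,143), with the dot at (398,112), one line (428,88), two lines (468,88) and three lines (500,113). The nose points at the dot, so the dial is released. The lid centre is at (153,135). I choose the dial and the lid on the jar. I'll move above the dial for a wrist-camera check.

Call:
{"op": "send_rows", "data": {
  "commands": [
    [[46,-42,0,-0.5,1],[92,-84,0,-1,1],[138,-126,0,-1.5,1],[184,-168,0,-2,1],[230,-210,0,-2.5,1],[276,-252,0,-3,1],[322,-294,0,-3.5,1],[368,-336,0,-4,1],[414,-378,0,-4.4,1],[450,-410,0,-4.8,1],[458,-419,0,-4.8,1],[458,-419,0,-4.8,1]]
  ],
  "grip_force": 35
}}

```text
t: 1.6
tool_pos: [500.8, -32.7, 222.1]
orientation: [[0.516, 0.856, -0.001], [0.856, -0.516, -0.0], [-0.001, -0.001, -1.0]]
ft_force: [-0.1, -0.6, -0.2]
gripper_width: 86.9
grasp_force: 0.0
```

Run:
```python
from h import *
c=snap("wrist","pics/w.png"); s=manip.sense(); print(s["t"],s["tool_pos"],s["orientation"],c["extrinsics"][:3,3])
print([proj("pics/w.png",p) for p in [(501,-32,59),(507,142,119)]])
for z in (18,): print([ray("pics/top.png",190+u/5,186+v/5,z) for u,v in [(50,52),(543,55),(543,237),(47,235)]])
print(ray("pics/top.png",190+447/5,186+143/5,59),ray("pics/top.png",190+153/5,186+135/5,119))
```

```text
1.65 [500.58503049 -33.54166893 222.15947894] [[ 5.17528910e-01  8.55665051e-01 -1.07155715e-03]
 [ 8.55665250e-01 -5.17529534e-01 -4.02317856e-04]
 [-8.98811803e-04 -7.08683096e-04 -9.99999345e-01]] [539.56112193  33.24454857 383.04828921]
[(np.float64(257.6880668345363), np.float64(177.36945226496996)), (np.float64(150.76487527793228), np.float64(6.827460510484229))]
[array([560.32752853, 206.2351828 ,  18.        ]), array([553.20195526, -92.2153419 ,  18.        ]), array([443.79909308, -89.15718781,  18.        ]), array([450.05288168, 208.16090714,  18.        ])]
[499.39279105 -30.79793435  59.        ] [504.12352848 132.36310498 119.        ]
```

View pics/w.png

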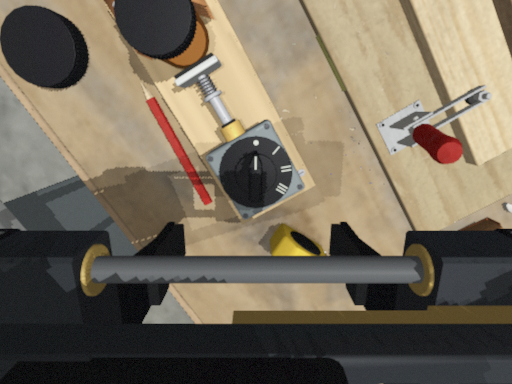

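Wrist view: the dial plate is centred near (256,172), the nose points straight up at the dot (256,142), and the two-line mark is at (285,170). The bar lines up with tool x. I'll enlarge it to get the exact centre.

Run:
```python
from h import *
im=cv2.imread("pics/w.png")[0:225,100:310]
cv2.imwrite("pics/wc.png",cv2.resize(im,None,fx=2.6,fy=2.6,interpolation=cv2.INTER_CUBIC))
f="pics/w.png"
# predicted outlines for cross-check
for c in [(499.7,-31.3),(503,-28)]:
  P=[proj(f,(c[0]+41.5*np.cos(t),c[1]+41.5*np.sin(t),59)) for t in np.radians([59,149,239,329])]
  print(np.round([((u-100)*2.6,v*2.6) for u,v in P]))
```

```text
[[406. 365.]
 [311. 461.]
 [407. 552.]
 [502. 461.]]
[[409. 354.]
 [313. 451.]
 [409. 542.]
 [505. 451.]]
```

View pics/wc.png

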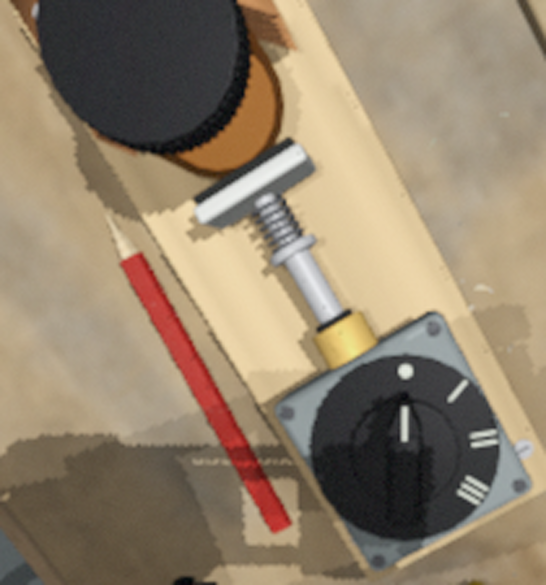

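The plate in the crop is centred at (405,448), and the dot is straight above it, so the yaw is right. The top and wrist cameras agree across the bar and differ by about 5 mm along it. I'll descend partway and check from closer.

Call:
{"op": "send_rows", "data": {
  "commands": [
    [[4.5,-2.2,40,0,1],[4.5,-2.2,80,0,1],[4.5,-2.2,112,0,1],[4.5,-2.2,112,0,1],[4.5,-2.2,112,0,1]]
  ]
}}

```text
t: 2.28
tool_pos: [502.2, -29.3, 111.9]
orientation: [[0.519, 0.855, 0.002], [0.855, -0.519, -0.001], [0.0, 0.002, -1.0]]
ft_force: [-0.0, 0.3, 0.8]
gripper_width: 87.2
grasp_force: 0.0
```

Run:
```python
from h import *
f="pics/w2.png"
c=snap("wrist",f); s=manip.sense(); print(s["t"],s["tool_pos"])
P=[proj(f,(501.2+41.5*np.cos(t),-28+41.5*np.sin(t),59)) for t in np.radians([59,149,239,329])]
print(np.round(P), proj(f,(501.2,-28,59)),c["fx"],c["extrinsics"])
```

```text
2.325 [502.72610541 -29.10359624 112.44196974]
[[256. 157.]
 [202. 211.]
 [256. 259.]
 [310. 210.]] (np.float64(256.0977402969572), np.float64(210.3800598000103)) 294.81416398760535 [[ 8.55174597e-01  4.98828451e-01  1.40877907e-01  5.40713720e+02]
 [-5.18336720e-01  8.22004102e-01  2.35873485e-01  3.66779819e+01]
 [ 1.85818775e-03 -2.74735204e-01  9.61518130e-01  2.72955859e+02]
 [ 0.00000000e+00  0.00000000e+00  0.00000000e+00  1.00000000e+00]]
```

View pics/w2.png

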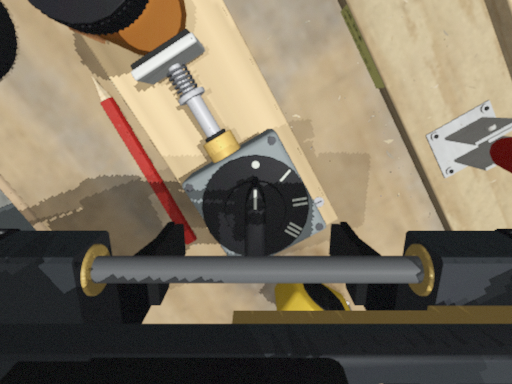

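The closer view puts the dial axis at about (501.7,−27). The plate's sides at columns 203 and 309 match the prediction. Next I lower to z≈69 and close on the bar.

Call:
{"op": "send_rows", "data": {
  "commands": [
    [[1.2,-1.5,20,0,1],[1.2,-1.5,42,0,1],[1.2,-1.5,43,0,0.2],[1.2,-1.5,43,0,-0.4],[1.2,-1.5,43,0,-1],[1.2,-1.5,43,0,-1],[1.2,-1.5,43,0,-1],[1.2,-1.5,43,0,-1]]
  ],
  "grip_force": 35
}}

```text
t: 3.32
tool_pos: [500.9, -26.3, 67.6]
orientation: [[0.517, 0.856, 0.0], [0.856, -0.517, -0.0], [0.0, 0.0, -1.0]]
ft_force: [0.2, 0.4, 0.0]
gripper_width: 34.7
grasp_force: 0.0
```

Call:
{"op": "send_rows", "data": {
  "commands": [
    [[0,0,0,0,-1],[0,0,0,0,-1],[0,0,0,0,-1],[0,0,0,0,-1],[0,0,0,0,-1],[0,0,0,0,-1]]
  ]
}}

```text
t: 4.08
tool_pos: [502.0, -26.9, 67.7]
orientation: [[0.518, 0.856, 0.002], [0.856, -0.518, -0.001], [0.0, 0.003, -1.0]]
ft_force: [3.7, -2.7, -4.5]
gripper_width: 13.8
grasp_force: 35.0
```

Call:
{"op": "send_rows", "data": {
  "commands": [
    [[0,0,0,1,-1],[0,0,0,2,-1],[0,0,0,3,-1],[0,0,0,4,-1],[0,0,0,5,-1],[0,0,0,5,-1]]
  ]
}}

```text
t: 4.82
tool_pos: [502.4, -27.5, 67.7]
orientation: [[0.947, 0.321, 0.003], [0.321, -0.947, -0.002], [0.003, 0.003, -1.0]]
ft_force: [7.3, -4.3, -6.6]
gripper_width: 13.9
grasp_force: 35.0
```

Call:
{"op": "send_rows", "data": {
  "commands": [
    [[0,0,0,1,-1],[0,0,0,2,-1],[0,0,0,3,-1],[0,0,0,4,-1],[0,0,0,5,-1],[0,0,0,5,-1],[0,0,0,5,-1]]
  ]
}}

```text
t: 5.7
tool_pos: [502.4, -28.2, 67.7]
orientation: [[0.932, -0.361, 0.003], [-0.361, -0.932, -0.003], [0.004, 0.002, -1.0]]
ft_force: [6.2, -8.6, -6.6]
gripper_width: 13.7
grasp_force: 35.0
```

Dial turned 80°. I'll release, rise and look.

Call:
{"op": "send_rows", "data": {
  "commands": [
    [[0,0,0,0,1],[0,0,0,0,1],[0,0,0,0,1],[0,0,-40,0,1],[0,0,-90,0,1],[0,0,-112,0,1],[0,0,-112,0,1],[0,0,-112,0,1]]
  ]
}}

```text
t: 6.7
tool_pos: [500.0, -26.0, 178.1]
orientation: [[0.933, -0.361, -0.002], [-0.361, -0.933, 0.0], [-0.002, 0.0, -1.0]]
ft_force: [-0.5, 0.4, -1.1]
gripper_width: 83.1
grasp_force: 0.0
```

Run:
```python
from h import *
f="pics/w3.png"
c=snap("wrist",f); s=manip.sense(); print(s["t"],s["tool_pos"],s["joints"],s["orientation"][:,0])
im=c["frame"][20:240]
cv2.imwrite("pics/w3c.png",cv2.resize(im,None,fx=1.5,fy=1.5,interpolation=cv2.INTER_CUBIC))
for C,z,r in [((501.8,-27),59,41.5),((505.5,137),119,31.5)]:
  P=[proj(f,(C[0]+r*np.cos(t),C[1]+r*np.sin(t),z)) for t in np.radians([-21,69,159,249])]
  print(np.round([(u*1.5,(v-20)*1.5) for u,v in P]))
```

```text
6.75 [499.71723751 -25.93839666 177.71193833] [-1.20100278e+01 -2.30833445e+00  1.08381860e+02  2.08055264e-03
  7.40980994e+01  9.91406067e+01] [ 0.93262709 -0.36082951 -0.00296292]
[[388. 183.]
 [324. 247.]
 [388. 306.]
 [451. 246.]]
[[101. 318.]
 [ 55. 370.]
 [121. 419.]
 [168. 370.]]
```

View pics/w3c.png

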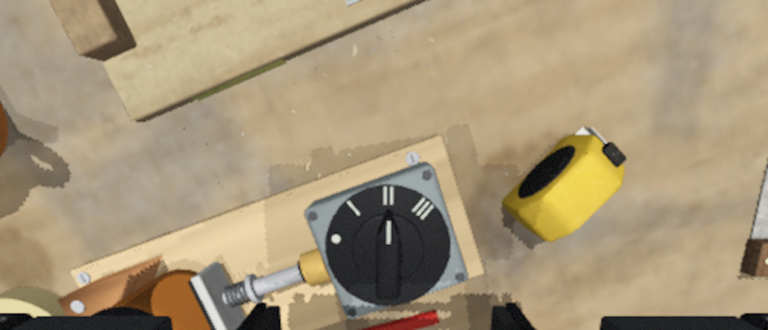

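The dial nose is at the two-line mark (388,195), and the plate matches the (501.8,−27) prediction within a pixel or two. I'll move above the jar at about z 222.

Call:
{"op": "send_rows", "data": {
  "commands": [
    [[-18,-50,-20,0,1],[-36,-105,-45,0,1],[-54,-155,-45,0,1],[-54,-155,-45,0,1],[-54,-155,-45,0,1]]
  ]
}}

```text
t: 7.38
tool_pos: [505.5, 137.5, 222.8]
orientation: [[0.933, -0.36, -0.003], [-0.36, -0.933, -0.001], [-0.002, 0.002, -1.0]]
ft_force: [0.5, 0.3, 0.1]
gripper_width: 87.6
grasp_force: 0.0
```

Run:
```python
from h import *
f="pics/w4.png"
c=snap("wrist",f); s=manip.sense(); print(s["t"],s["tool_pos"],s["joints"],s["orientation"][:,0])
im=c["frame"][80:270,130:390]
cv2.imwrite("pics/w4c.png",cv2.resize(im,None,fx=3,fy=3,interpolation=cv2.INTER_CUBIC))
for C,z,r in [((505.5,137),119,31.5),((505.5,137),98,31.5)]:
  P=[proj(f,(C[0]+r*np.cos(t),C[1]+r*np.sin(t),z)) for t in np.radians([-21,69,159,249])]
  print(np.round([((u-130)*3,(v-80)*3) for u,v in P]))
```

```text
7.425 [505.79798544 136.94483403 223.08678694] [ 6.54074643e+00 -1.16633482e+00  1.02266671e+02 -2.75664394e-02
  7.90470862e+01  1.17725632e+02] [ 0.93244984 -0.36129359 -0.00205795]
[[386. 231.]
 [284. 332.]
 [385. 426.]
 [487. 331.]]
[[385. 220.]
 [291. 314.]
 [385. 403.]
 [479. 314.]]
```

View pics/w4c.png

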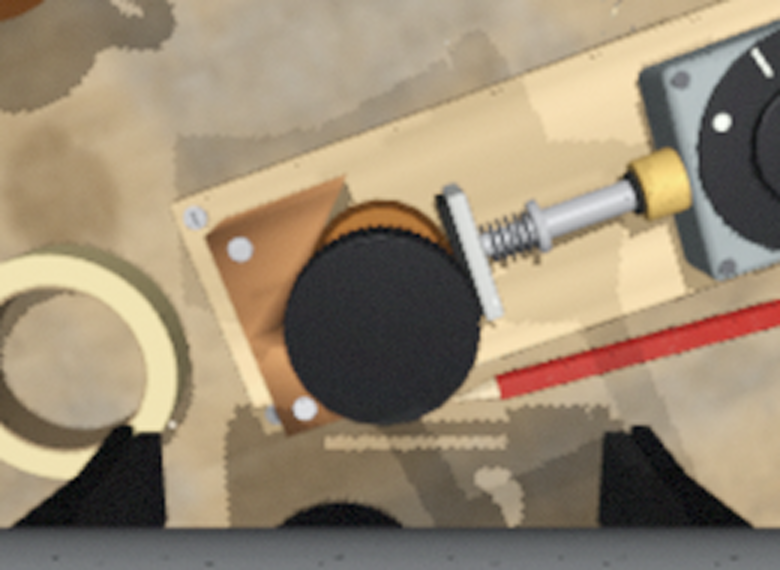

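The clamp jaw is now on the jar. The lid spans columns 284–481, with its bottom at 425, against a prediction of 284–487 and 426. So it is the 63 mm lid, about 1 mm towards −tool y. Descend and grip.

Call:
{"op": "send_rows", "data": {
  "commands": [
    [[0,-1,50,0,1],[0,-1,95,0,1],[0,-1,125,0,1],[0,-1,129,0,1],[0,-1,129,0,0.5],[0,-1,129,0,0],[0,-1,129,0,-1],[0,-1,129,0,-1],[0,-1,129,0,-1],[0,-1,129,0,-1]]
  ],
  "grip_force": 45
}}

```text
t: 8.68
tool_pos: [507.6, 138.3, 96.9]
orientation: [[0.933, -0.361, 0.002], [-0.361, -0.933, -0.001], [0.002, 0.0, -1.0]]
ft_force: [-2.0, -3.7, 5.9]
gripper_width: 62.7
grasp_force: 45.0
```

```bash
python3 -c "
from h import *
s=manip.sense();print(s['moment'],s['joints'][5],s['tool_pos'])"
```

```text
[-0.68494783  0.38727507 -0.004651  ] 117.85882623073134 [507.60524518 138.2771966   96.86858723]
```

Call:
{"op": "send_rows", "data": {
  "commands": [
    [[0,0,0,-0.5,-1],[0,0,0,-1,-1],[0,0,-0.3,-1.5,-1],[0,0,-0.5,-2,-1],[0,0,-0.7,-2.5,-1],[0,0,-0.7,-3,-1],[0,0,-0.7,-3,-1]]
  ]
}}

```text
t: 9.55
tool_pos: [507.2, 139.0, 97.4]
orientation: [[0.999, 0.051, 0.001], [0.051, -0.999, 0.0], [0.001, -0.0, -1.0]]
ft_force: [-1.5, -0.6, 4.9]
gripper_width: 62.2
grasp_force: 45.0
```

```bash
python3 -c "
from h import *
s=manip.sense();print(s['moment'],s['joints'][5],s['tool_pos'])
c=snap('wrist','pics/w5.png')
cv2.imwrite('pics/w5c.png',cv2.resize(c['frame'][60:290],None,fx=1.5,fy=1.5))"
```

```text
[-0.27013485  0.48372306 -0.0165216 ] 93.81498042452779 [507.20690484 138.99924079  97.36886501]
```

View pics/w5c.png

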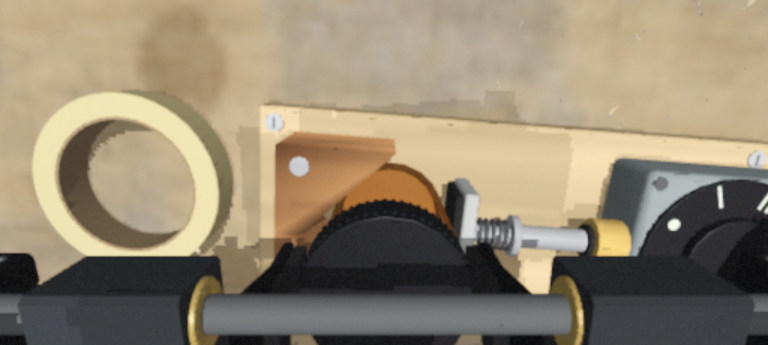

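The pads are centred on the lid, and the torque is near zero after 24°, so the lid has broken loose. I'll carry on to 74° in total.

Call:
{"op": "send_rows", "data": {
  "commands": [
    [[0,0,0,-0.5,-1],[0,0,-0.2,-1,-1],[0,0,-0.3,-1.5,-1],[0,0,-0.5,-2,-1],[0,0,-0.6,-2.5,-1],[0,0,-0.7,-3,-1],[0,0,-0.7,-3,-1]]
  ]
}}

```text
t: 10.48
tool_pos: [507.5, 139.2, 97.8]
orientation: [[0.892, 0.451, 0.002], [0.451, -0.892, 0.001], [0.002, 0.0, -1.0]]
ft_force: [-0.3, 1.1, 4.2]
gripper_width: 62.5
grasp_force: 45.0
```

```bash
python3 -c "
from h import *
s=manip.sense();print(s['moment'],s['joints'][5],s['tool_pos'])"
```

```text
[-0.02485675  0.01741872  0.03978758] 69.89254177532703 [507.54938286 139.19191641  97.80931255]
```

Call:
{"op": "send_rows", "data": {
  "commands": [
    [[0,0,0,-0.5,-1],[0,0,-0.2,-1,-1],[0,0,-0.3,-1.5,-1],[0,0,-0.5,-2,-1],[0,0,-0.6,-2.5,-1],[0,0,-0.6,-3,-1],[0,0,-0.6,-3.25,-1],[0,0,-0.6,-3.25,-1]]
  ]
}}

```text
t: 11.48
tool_pos: [507.1, 138.9, 97.9]
orientation: [[0.605, 0.796, 0.001], [0.796, -0.605, 0.0], [0.001, 0.0, -1.0]]
ft_force: [-0.3, 0.2, 3.2]
gripper_width: 62.7
grasp_force: 45.0
```

```bash
python3 -c "
from h import *
s=manip.sense();print(s['moment'],s['joints'][5],s['tool_pos'])"
```

```text
[-0.057242    0.00309972  0.01576505] 43.92847984059661 [507.13616323 138.9032497   97.8520039 ]
```

Turned 73.9° with no load on the tool. I'll lift 4 mm gently and watch the force.

Call:
{"op": "send_rows", "data": {
  "commands": [
    [[0,0,-1,0,-1],[0,0,-2,0,-1],[0,0,-3,0,-1],[0,0,-4,0,-1],[0,0,-4,0,-1],[0,0,-4,0,-1]]
  ]
}}

```text
t: 12.22
tool_pos: [506.8, 138.7, 101.5]
orientation: [[0.604, 0.797, 0.0], [0.797, -0.604, 0.0], [0.0, 0.0, -1.0]]
ft_force: [-0.1, 0.9, 0.0]
gripper_width: 62.7
grasp_force: 45.0
```

Zero load, so the lid is free. I'll raise it 34 mm more.

Call:
{"op": "send_rows", "data": {
  "commands": [
    [[0,0,-5,0,-1],[0,0,-11,0,-1],[0,0,-19,0,-1],[0,0,-27,0,-1],[0,0,-34,0,-1],[0,0,-34,0,-1],[0,0,-34,0,-1],[0,0,-34,0,-1],[0,0,-34,0,-1],[0,0,-34,0,-1]]
  ]
}}

```text
t: 13.48
tool_pos: [506.7, 138.7, 135.3]
orientation: [[0.604, 0.797, -0.0], [0.797, -0.604, -0.0], [-0.0, -0.0, -1.0]]
ft_force: [0.0, 0.5, -0.5]
gripper_width: 62.4
grasp_force: 45.0
```

```bash
python3 -c "
from h import *
s=manip.sense();print(s['moment'],s['ft_force'],s['tool_pos'])
c=snap('scene','pics/s2.png')
a=cv2.resize(c['frame'][190:270,210:330],(600,400),interpolation=cv2.INTER_CUBIC)
cv2.imwrite('pics/s2c.png',a)"
```

```text
[-0.02664653 -0.00332645  0.00592243] [ 0.00692559  0.48218854 -0.46977175] [506.72754832 138.67911733 135.34894391]
```

View pics/s2c.png

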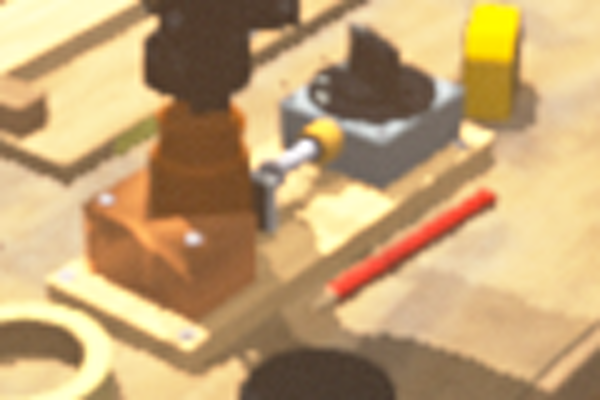

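The jar's open neck is at (200,105) and it still stands in the clamp. The lid is held above it at (197,70), and the 0.5 N load is the lid's weight alone. Handing in.

```bash
python3 -c "
from workcell import manip
print(manip.sign_off())"
```

```text
the job is handed in; nothing more can be done
None
```

I handed the job in at about 13.5 s: the dial is at the two-line mark, the jar is still clamped, and the lid is unscrewed and held level about 24 mm above the rim by my estimate; sign-off returned no verdict.

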